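# Index the weld positioner one step and load the flange back-face-out

## Robot

A 6-joint arm with a two-finger parallel gripper is mounted at the origin on the work surface. World frame = base frame: x ahead of the robot, y to its left, z up, the work surface at z = 0. Lengths are in m, angles in degrees, forces in N, time in s.
With the tool pointing down it reaches from about 0.375 to 0.75 m from the base axis. Payload 9 kg.
Tool frame: the origin (TCP) lies where the fingers leave the gripper's body, on its centre line; the fingertips stand 73 mm ahead of it and the grasp point (between the pads) lies 54 mm ahead of it (robot.tip_reach is the distance from the TCP to the fingertips, in m); z points along the fingers, y is the line along which they close (so a half turn about z gives the same grasp; the last joint's range is limited). The gripper opens to 85 mm and grips with 20 to 120 N. Pads are 22 mm wide; open, the fingers measure 114 mm over their backs; the gripper's body (76 mm by 85 mm) begins 54 mm behind the grasp point. The pads swing forward as they close: fully open they stand 13 mm farther back than shut.
Start: joints at [52.328, 5.964, 5.575, 89.605, 0, 77.527], TCP at [0.255, 0.543, 0.304] pointing down, gripper open.
Joint ranges: [-171.21, 171.21], [-48.23, 106.86], [-62.78, 66.21], [-105.2, 120.99], [-86.42, 89.51], [-180, 180]. Speed limits (degrees/s): [127.2, 127.2, 147.25, 180, 180, 180].

## Interface

Orientations are given as [roll, pitch, yaw] about the fixed x, y, z axes, in that order (R = Rz(yaw) Ry(pitch) Rx(roll)).
In Python, from plant import robot gives the robot as it stands. Calls block until the motion is done:
- robot.move_pose(position, orientation): joint-space move of the TCP to a pose.
- robot.line_to(position, vel=0.15, rotation=None, guard=None): straight line of the TCP; rotation=None keeps the orientation; vel is the mean speed in m/s. With guard (N) it stops when the force on the tool has changed by that much, and returns True; else False.
- robot.goto_joints(angles): joint-space move.
- robot.set_gripper(opening): finger opening in m; the grip force is fixed at half the most; returns when the fingers have stopped.
- robot.pause(seconds).
- robot.ik(position, orientation): joint angles nearest the present ones, or None.
- robot.observe(): the state.
- robot.grab_frame(name): name is "scene" or "top"; returns the picture (400x640x3 uint8, blue, green, red); there is no depth.
- robot.get_calibration(name): a dict with "vertical_fov" (degrees; the focal length in pixels is half the picture's height over the tangent of half this angle, whatever the lens; pixels are square), "cx", "cy" (the principal point, pixels), "k1" (the pictures are not rectified: a ray, as slopes to the right and down, at radius r is drawn at 1 + k1 r^2 times it, then the intrinsics apply), "rvec" (rotation vector, rad) and "tvec" (3), from world to camera coordinates, as OpenCV has them. Camera axes: x right, y down, z forward; pixel columns grow to the right and rows downward; lengths in m; the calibration is good to about 2 mm. A picture is of the moment at which its call begins. get_calibration takes no time and is no camera call.
A pose or a line that the arm cannot do raises robot.IKError and nothing moves.
- robot.job_done(): hands the job in; it is judged then, once.
The state is a dict: "time": time; "q": joint angles; "qvel": joint speeds; "joint_torque": joint torques, N m; "tool_pos": TCP position; "tcp_rot": TCP orientation; "ft_force": force on the tool from outside, world axes, zero at the start; "torque": the same for the moment, N m; "gripper_width": finger opening in m; "gripper_force": force on a finger pad.
Only numpy, scipy, OpenCV 4.12 (cv2) and the standard library are available. Lean on these libraries where they do the work, as an engineer would, in place of code of your own. Each camera call takes 0.05 s, during which the arm holds its last target. There are 200 camera calls.

## Task

Swing the positioner's lock lever open, turn the indexing table one click (60 degrees, anticlockwise seen from above) so that its sloped rest comes round to the fixed pointer, and swing the lever fully home again so that its tooth locks the table. Then take the square-cornered flange plate from the sloped stand and set it gently on the table's rest, same edge down and fully seated, but turned over so that its plain face looks out and its collar goes to the back, between the two rails. Leave it there at rest and do not disturb the other things on the bench.

Things in the scene. Friction and masses are not known exactly. Their poses are not given: they have to be found in the camera images.
- positioner: Fixed yellow weld positioner (round foot 280 mm across, pillar) under a steel indexing disc, 260 mm across, upper face at z = 100 mm. Origin: foot's underside, on the disc's vertical axis; z up. The fixed pointer (slim post with a wedge on top, 108 mm high) stands 145 mm out on +x, roughly away from the robot; the lock lever is on +y.
- turntable (a joint): Angle of the indexing disc (rad), positive anticlockwise from above; 0 at the start, a detent every pi/3 (60 degrees). One click onwards is 1.047: the rest then stands at the pointer. Takes about 9 N at the index peg. Blocked both ways while the lock's tooth stands between two lugs on the disc's rim.
- index_peg (a point): Centre of the top of the upright steel peg (16 mm diameter, standing 48 mm above the disc) 98 mm from the disc's axis: the handle that turns the disc. Moves with the disc; at the start on the robot's side, left of the axis, and goes to the right along the robot's side.
- rest (a point): Sloped steel rest on the disc. Origin: mid-width, where the ledge meets the rails' front faces, 75 mm from the axis, 20 mm above the disc. z: up the slope, leaning 35 deg from vertical towards the axis; x: out of the rails' faces; y across. Rails 16 mm wide at y = +-37 mm, up to z = 60 mm, gap 58 mm. Ledge out to x = 22 mm. Side cheeks 22 mm tall, inner faces at y = +-52 mm.
- lock (a joint): Angle of the lock lever (rad): 0 = fully home, tooth between two lugs of the disc; grows as it swings outwards from the disc (clockwise from above); stop at 0.8. Tooth clear of the lugs beyond about 0.3. It stays where it is left (1 N at the knob).
- lock_knob (a point): Centre of the top of the upright round steel knob (16 mm diameter, standing 38 mm above the lever) at the lever's free end, on the robot's side, 140 mm from the pivot. The lever is a flat bar 16 mm wide, upper face 126 mm above the bench.
- lock_pivot (a point): Point on the lever's vertical pivot axis at the height of the lever's upper face. From here the lever runs towards the robot.
- flange: Loose steel plate, 90 mm wide (y), 110 tall (z), 8 thick (x), about 0.45 kg. Origin: mid lower edge, mid-thickness; z to the upper edge; x out of the face with the collar, a round boss 36 mm across, 10 mm proud, centred at z = 42 mm. Other face plain but for the dark bore. Starts leaning 35 deg on the stand, collar outwards; its top 50 mm are free on both sides to pinch across the thickness.
- flange_collar (a point): Centre of the collar's outer face on the flange, 14 mm from the plate's mid-plane.
- stand: Fixed dark steel foot (130 x 125 x 10 mm) with a sloped rest like the disc's, where the flange starts. Origin: centre of the foot's underside; z up; the slope faces +x, roughly away from the robot. Its ledge meets the rails at x = 35 mm, z = 30 mm.
- spray_can: Bystander: grey spray can, 52 mm across, 170 mm tall, standing. Origin at its underside. Leave alone.
- tube_offcut: Bystander: short steel tube, 50 mm across, 55 mm tall, standing. Origin at its underside. Leave alone.
- hammer: Bystander: hammer with a dark wooden handle, 220 mm long, lying. Origin at its underside. Leave alone.
- wrench: Bystander: steel open-ended wrench, 170 mm long, lying. Origin at its underside. Leave alone.
- cone: Bystander: aluminium silencer cone, 84 mm across at the foot, 100 mm tall, standing. Origin at its underside. Leave alone.
- clamp: Bystander: dark C-shaped welding clamp, about 130 x 60 mm, 14 mm high, lying. Origin at its underside. Leave alone.
- round_flange: Bystander: round steel flange, 90 mm across, 20 mm high, lying flat (not the one to handle). Origin at its underside. Leave alone.
Mind the look-alikes: they are no part of the job. Leave any green, pink or yellow look-alike of the flange alone.

How it is judged:
By the outcome, as a careful person would: the job done as asked, in the order asked, and still so for the second after the job is handed in, with the robot touching nothing.
It also fails if it takes over 64 s, if anything falls off the work surface, if the arm or the gripper's body presses on something with over 40 N, if the wrist force passes 120 N, or if a joint passes its speed limit or range.

## Working session

There is one attempt and no reset: what is moved stays moved. The work goes in short steps, each a Python script; the robot and the scene stay as the last script left them, time stands still between calls to the robot, and variables do not carry over. Pictures are saved under pics/ and viewed, at most 12 in all, crops included, and the job is handed in when it is done.

```bash
ls; mkdir -p pics
python3 - <<'E'
from plant import robot
import cv2
for n in("scene","top"):
    cv2.imwrite(f"pics/{n}0.png",robot.grab_frame(n)); print(n,robot.get_calibration(n))
o=robot.observe();print(o)
E
```

```text
pics
scene {'vertical_fov': 50.82557295870481, 'cx': 321.4508367420449, 'cy': 199.16991768023243, 'k1': 0.031957937454798434, 'rvec': array([ 2.04492874,  1.04797764, -0.50797394]), 'tvec': array([-0.16213062, -0.21735871,  1.95959449])}
top {'vertical_fov': 46.11873233978758, 'cx': 329.97525478953537, 'cy': 192.62629100245195, 'k1': -0.047399176419970934, 'rvec': array([ 2.13977322, -2.20233097,  0.05678811]), 'tvec': array([-0.10692001,  0.51939276,  1.47141494])}
{'time': 0.1, 'q': array([ 5.23267284e+01,  5.99596884e+00,  5.53063530e+00,  8.96052483e+01,
       -2.14768885e-03,  7.75274421e+01]), 'qvel': array([ 0.07032946, -0.15612231,  0.10036098,  0.07787434, -0.03090012,
       -0.05556005]), 'joint_torque': array([ 4.92549050e-03, -5.58209360e+01,  5.04720461e+01,  1.29912654e-02,
       -3.29970562e-04,  9.56233833e-06]), 'tool_pos': array([0.25532661, 0.54271508, 0.3031837 ]), 'tcp_rot': array([-1.79930620e+02, -1.31466959e-02,  1.54799280e+02]), 'ft_force': array([-0.2670295 ,  0.58370601,  0.08676528]), 'torque': array([ 0.02031773,  0.01481451, -0.02147833]), 'gripper_force': 0.0, 'gripper_width': 0.0850459652089122}
```

View pics/scene0.png

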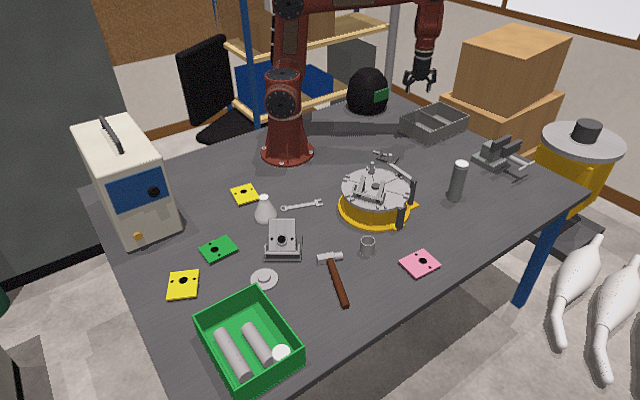

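View pics/top0.png

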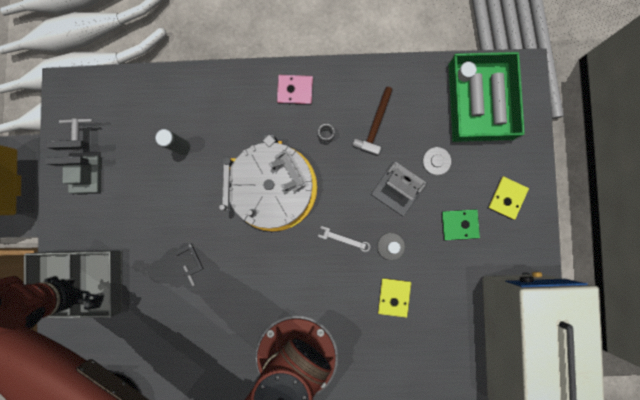

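```bash
cat > h.py <<'E'
import numpy as np, cv2
from plant import robot
C={}
def cal(n):
    if n not in C:
        c=robot.get_calibration(n); f=200/np.tan(np.radians(c["vertical_fov"])/2)
        C[n]=(f,c["cx"],c["cy"],c["k1"],cv2.Rodrigues(np.array(c["rvec"]))[0],np.array(c["tvec"]))
    return C[n]
def ray(n,u,v):
    f,cx,cy,k,R,t=cal(n); d=np.array([(u-cx)/f,(v-cy)/f]); s=d.copy()
    for _ in range(20): s=d/(1+k*(s@s))
    r=R.T@np.array([s[0],s[1],1]); return -R.T@t, r/np.linalg.norm(r)
def onz(n,u,v,z):
    o,r=ray(n,u,v); return o+r*(z-o[2])/r[2]
def proj(n,p):
    f,cx,cy,k,R,t=cal(n); q=R@np.asarray(p,float)+t; s=q[:2]/q[2]; s=s*(1+k*(s@s)); return np.array([cx+f*s[0],cy+f*s[1]])
def two(uvA,uvB):
    a,r=ray("scene",*uvA); b,s=ray("top",*uvB)
    k=np.linalg.lstsq(np.c_[r,-s],b-a,rcond=None)[0]
    p,q=a+r*k[0],b+s*k[1]; return (p+q)/2,np.linalg.norm(p-q)
def tile(img,u,v,w,h,s): return cv2.resize(img[v:v+h,u:u+w],None,fx=s,fy=s,interpolation=cv2.INTER_CUBIC)
E
python3 - <<'E'
from h import *
t=cv2.imread("pics/top0.png");s=cv2.imread("pics/scene0.png")
a=np.hstack([tile(t,215,130,110,110,3.6),tile(t,368,150,66,66,6)])
a=np.hstack([tile(t,214,130,110,110,5)[:550]])
cv2.imwrite("pics/c1.png",a)
b=np.vstack([np.hstack([tile(s,330,140,100,100,4),tile(s,254,200,66,66,400/66)]),np.zeros((1,800,3),np.uint8)])
c=tile(t,368,155,66,66,3); 
cv2.imwrite("pics/c2.png",np.vstack([b,np.hstack([c,np.zeros((198,602,3),np.uint8)])]))
E
```

```text
(no output)
```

View pics/c1.png

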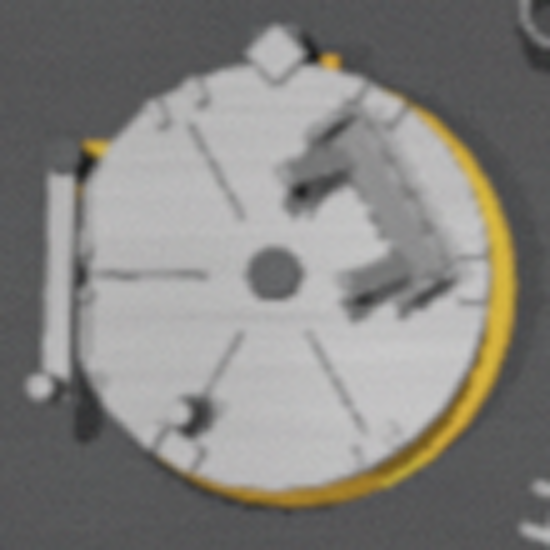

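View pics/c2.png

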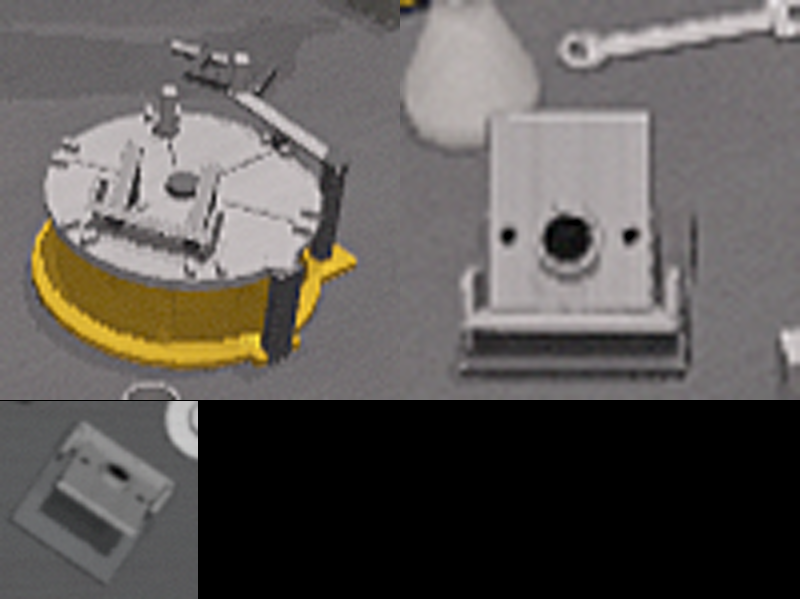

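Run:
```python
from h import *
t=cv2.imread("pics/top0.png")
print(robot.tip_reach)
P=lambda x,y:(214+(x+.5)/5-.5,130+(y+.5)/5-.5)
hub=P(274,272); print("hub",onz("top",*hub,.1))
# hub by mask
g=cv2.cvtColor(t,cv2.COLOR_BGR2GRAY)
roi=g[178:191,261:276].astype(float); w=np.clip(160-roi,0,None); w[w<30]=0
yy,xx=np.mgrid[178:191,261:276]; hb=((w*xx).sum()/w.sum(),(w*yy).sum()/w.sum()); print("hub2",hb,onz("top",*hb,.1))
# disc outline: rays from hub, brightness edge in left/bottom-right sides (vs yellow blue channel)
b=t[...,0].astype(np.float32); pts=[]
for a in np.radians(np.arange(0,360,3)):
    r=np.arange(34,50,.25); xs=(hb[0]+r*np.cos(a)).astype(np.float32); ys=(hb[1]+r*np.sin(a)).astype(np.float32)
    v=cv2.remap(b,xs[None],ys[None],cv2.INTER_LINEAR)[0]; k=np.where(v<125)[0]
    if len(k): pts.append(onz("top",xs[k[0]],ys[k[0]],.1)[:2])
pts=np.array(pts); m=np.ones(len(pts),bool)
for _ in range(6):
    q=pts[m]; s=np.linalg.lstsq(np.c_[2*q,np.ones(len(q))],(q**2).sum(1),rcond=None)[0]; R=np.sqrt(s[2]+s[0]**2+s[1]**2)
    e=abs(np.hypot(*(pts-s[:2]).T)-R); m=e<max(.0015,np.median(e)*1.5)
print("disc",s[:2],R,m.sum(),len(pts))
def blob(u0,v0,rad,z):
    y,x=np.mgrid[int(v0)-rad:int(v0)+rad+2,int(u0)-rad:int(u0)+rad+2]; return g[y,x]
c=np.array([*s[:2]])
for n,p,z in(("pointer",(277,52),.108),("peg",(184,411),.148),("knob",(40,386),.164),("lever near knob",(57,372),.126),("lever far",(60,178),.126),("leverR far",(74,178),.126),("leverR near",(72,372),.126),("leverL far",(48,178),.126),("leverL near",(43,365),.126)):
    w=onz("top",*P(*p),z)[:2]; d=w-c; print(n,w.round(4),np.hypot(*d).round(4),np.degrees(np.arctan2(d[1],d[0])).round(2))
for n,p,z in(("l1",(190,125),.1),("l1b",(242,217),.1),("l2",(90,272),.1),("l3",(205,392),.1),("l3b",(243,333),.1),("l4",(363,432),.1),("l4b",(308,333),.1)):
    w=onz("top",*P(*p),z)[:2]; d=w-c; print(n,np.hypot(*d).round(4),np.degrees(np.arctan2(d[1],d[0])).round(2))
cv2.imwrite("pics/c3.png",tile(t,366,150,72,72,8))
```

```text
0.0726
hub [0.54142903 0.06108668 0.1       ]
hub2 (np.float64(268.47968160871386), np.float64(184.5295349811479)) [0.53981966 0.06087386 0.1       ]
disc [0.54012639 0.06025419] 0.12964889442785615 91 119
pointer [0.674  0.0557] 0.1339 -1.93
peg [0.4573 0.1076] 0.0954 150.23
knob [0.4734 0.1878] 0.1439 117.64
lever near knob [0.4834 0.1873] 0.1391 114.08
lever far [0.599  0.1842] 0.1372 64.6
leverR far [0.5987 0.1758] 0.1296 63.11
leverR near [0.4831 0.1783] 0.1311 115.78
leverL far [0.5992 0.1915] 0.1439 65.75
leverL near [0.4878 0.1956] 0.1451 111.15
l1 0.1053 28.65
l1b 0.0404 29.16
l2 0.1128 87.6
l3 0.0824 147.9
l3b 0.0404 149.96
l4 0.1091 -152.17
l4b 0.0409 -152.22
```

View pics/c3.png

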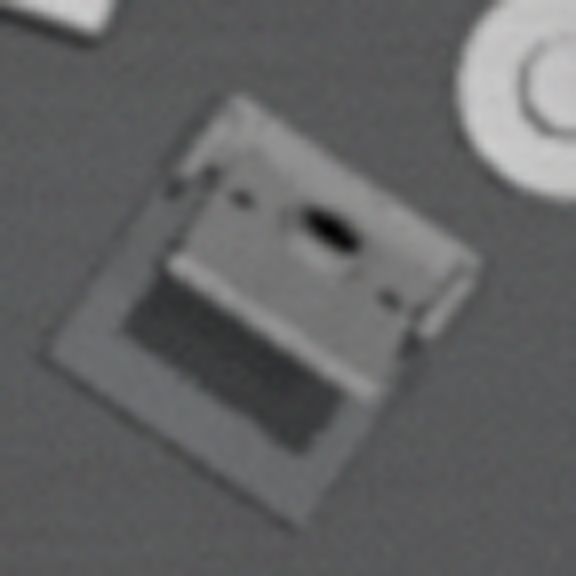

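Run:
```python
from h import *
P=lambda x,y:(366+(x+.5)/8-.5,150+(y+.5)/8-.5)
S=lambda x,y:(254+(x-400+.5)*66/400-.5,200+(y+.5)*66/400-.5)
def pr(n,a,b,z):
    A=onz("top",*P(*a),z)[:2];B=onz("top",*P(*b),z)[:2];d=B-A
    print(n,A.round(4),B.round(4),((A+B)/2).round(4),np.hypot(*d).round(4),(np.degrees(np.arctan2(d[1],d[0]))+90).round(2)); return A,B
A,B=pr("foot rear",(48,352),(300,525),.010)
y=np.radians(-31)
pr("top edge front",(176,256),(384,385),.1247)
pr("top edge back",(168,266),(374,396),.1201)
pr("ledge",(238,95),(480,262),.0426)
pr("bolt",(243,199),(390,298),.075)
bo=onz("top",*P(330,230),.0744); print("bore",bo)
print("bore2",two(S(569,237),P(332,229)))
print("tl/tr scene", two(S(491,112),P(384,385)),two(S(650,112),P(176,256)), two(S(650,112),P(384,385)))
```

```text
foot rear [ 0.5098 -0.2539] [ 0.4382 -0.3512] [ 0.474  -0.3026] 0.1209 -36.35
top edge front [ 0.5356 -0.2946] [ 0.4858 -0.3689] [ 0.5107 -0.3318] 0.0895 -33.79
top edge back [ 0.5324 -0.2919] [ 0.4821 -0.3658] [ 0.5073 -0.3289] 0.0893 -34.23
ledge [ 0.6059 -0.3294] [ 0.5376 -0.421 ] [ 0.5718 -0.3752] 0.1142 -36.75
bolt [ 0.5614 -0.3259] [ 0.5219 -0.3803] [ 0.5416 -0.3531] 0.0672 -36.03
bore [ 0.54860019 -0.35863389  0.0744    ]
bore2 (array([ 0.54904247, -0.35811556,  0.07809884]), np.float64(0.0017857315168963138))
tl/tr scene (array([ 0.48629585, -0.36692379,  0.12916187]), np.float64(0.0030562366236248765)) (array([ 0.53568152, -0.29387701,  0.12661526]), np.float64(0.0011643818771149036)) (array([ 0.51100407, -0.33057247,  0.13161681]), np.float64(0.09012518195384882))
```

```bash
cat >> h.py <<'E'
from scipy.spatial.transform import Rotation as Ro
c=np.array([.540,.0605]); yawp=np.radians(-1.8)
knob=np.array([.4734,.1878]); piv=np.array([.6133,.1838])
def knob_at(th):
    co,s=np.cos(-th),np.sin(-th); return piv+np.array([[co,-s],[s,co]])@(knob-piv), 178.4-np.degrees(th)
def peg_at(a):  # a in deg
    t=148.2+a; return c+.098*np.array([np.cos(np.radians(t)),np.sin(np.radians(t))]), t
def slope(yaw):
    h=np.array([np.cos(yaw),np.sin(yaw),0]); z=np.array([0,0,1]); s,k=np.sin(np.radians(35)),np.cos(np.radians(35))
    return h*k+z*s, -h*s+z*k      # normal, up
def tool(n,up,sgn):
    Y=sgn*n; Z=-up; X=np.cross(Y,Z); return Ro.from_matrix(np.c_[X,Y,Z]).as_euler('xyz',degrees=True)
st=np.array([.5285,-.3438]); yaws=np.radians(-35.3)
nS,uS=slope(yaws); oS=np.r_[st+.035*np.array([np.cos(yaws),np.sin(yaws)]),.030]+.004*nS
nR,uR=slope(yawp); oR=np.r_[c+.075*np.array([np.cos(yawp),np.sin(yawp)]),.120]+.004*nR
def rep(m=""):
    o=robot.observe(); print(m,round(o["time"],2),o["tool_pos"].round(4),o["ft_force"].round(1),"w",round(o["gripper_width"],4),"gf",round(o["gripper_force"],1),"J6",o["q"][5].round(1))
E
python3 - <<'E'
from h import *
for sg in(1,-1):
  for e in (.142,.25): print("pick",sg,e,robot.ik(oS+uS*e,tool(nS,uS,sg)))
  for e in (.142,.25): print("place",sg,e,robot.ik(oR+uR*e,tool(nR,uR,-sg)))
for a in(0,60):
  p,y=peg_at(a);print("peg",p,robot.ik([*p,.19],[180,0,y]))
for a in(0,.6):
  p,y=knob_at(a);print("knob",p,robot.ik([*p,.208],[180,0,y]))
p,y=knob_at(0)
robot.set_gripper(.05)
robot.move_pose([*p,.25],[180,0,y]); rep()
robot.line_to([*p,.208],vel=.1,guard=8); rep()
cv2.imwrite("pics/s1.png",np.hstack([tile(robot.grab_frame("scene"),340,100,130,130,3),tile(robot.grab_frame("top"),205,130,130,130,3)]))
E
```

```text
pick 1 0.142 [-48.7178776  -31.97505649 -50.31346157  37.40303925   7.64872172
  78.94262864]
pick 1 0.25 None
place 1 0.142 [ -9.34640643 -46.02875642 -49.59157361  51.67100865   4.32002925
 -96.19341346]
place 1 0.25 None
pick -1 0.142 [ -48.7178776   -31.97505649  -50.31346157   37.40303925    7.64872172
 -101.05737136]
pick -1 0.25 None
place -1 0.142 [ -9.34640643 -46.02875642 -49.59157361  51.67100865   4.32002925
  83.80658654]
place -1 0.25 None
peg [0.45671052 0.11214167] [ -2.20112467 -16.73260941 -27.66502332  79.06758609   0.
  29.59887533]
peg [0.45363226 0.01419003] [-14.80030495 -19.90508114 -30.22579172  79.67928942   0.
 -43.00030495]
knob [0.4734 0.1878] [  6.89616685  -9.81589566 -19.84527464  79.97062103   0.
   8.49616685]
knob [0.50009412 0.26609482] [ 14.79166527   0.33031027 -10.21280372  79.456886     0.
  50.76913298]
 2.09 [0.4733 0.1884 0.2502] [ 0.4 -0.5 -0.3] w 0.0499 gf 0.0 J6 8.5
 2.66 [0.4733 0.188  0.2081] [ 0.  -0.1  0.1] w 0.05 gf 0.0 J6 8.5
```

View pics/s1.png

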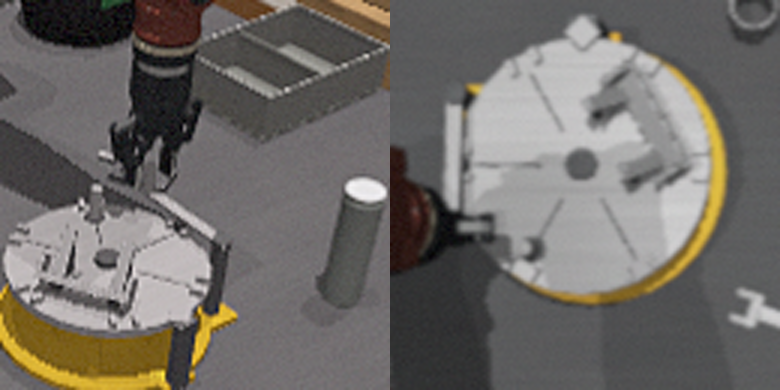

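Run:
```python
from h import *
robot.set_gripper(.0); rep("grip")
for th in(.2,.4,.6):
    p,y=knob_at(th); robot.line_to([*p,.208],vel=.1,rotation=[180,0,y]); rep(th)
robot.set_gripper(.05); p,y=knob_at(.6)
rep("open"); 
robot.line_to([*p,.25],vel=.2)
# reach map for flange
for nm,o,n,u,sg in(("pick",oS,nS,uS,1),("place",oR,nR,uR,-1)):
  for g in (.142,.146):
    for dz in(0,.03,.06,.09,.12):
      print(nm,g,dz,[ (robot.ik(o+u*g+n*dn+np.array([0,0,dz]),tool(n,u,sg)) is not None)*1 for dn in(0,.02,.04,.08,.12)], [(robot.ik(o+u*(g+dz)+n*dn,tool(n,u,sg)) is not None)*1 for dn in(0,.02,.04,.08,.12)])
```

```text
grip 3.17 [0.4736 0.1878 0.2086] [-1.4  0.5  4.1] w 0.0144 gf 58.4 J6 8.5
0.2 3.61 [0.4773 0.2157 0.2085] [-0.4  0.8  6. ] w 0.014 gf 58.7 J6 22.9
0.4 4.04 [0.4864 0.2418 0.2086] [0.3 0.3 6. ] w 0.0145 gf 58.8 J6 36.9
0.6 4.47 [0.5006 0.2658 0.2086] [1.2 0.  5.5] w 0.0139 gf 58.7 J6 50.5
open 4.91 [0.4999 0.2659 0.2077] [-0.1  0.5  0.7] w 0.05 gf 0.0 J6 50.7
pick 0.142 0 [1, 1, 1, 1, 1] [1, 1, 1, 1, 1]
pick 0.142 0.03 [1, 1, 1, 1, 1] [1, 1, 1, 1, 1]
pick 0.142 0.06 [1, 1, 1, 1, 1] [1, 1, 1, 1, 1]
pick 0.142 0.09 [1, 1, 1, 1, 1] [1, 1, 1, 1, 1]
pick 0.142 0.12 [1, 1, 1, 1, 1] [0, 1, 1, 1, 1]
pick 0.146 0 [1, 1, 1, 1, 1] [1, 1, 1, 1, 1]
pick 0.146 0.03 [1, 1, 1, 1, 1] [1, 1, 1, 1, 1]
pick 0.146 0.06 [1, 1, 1, 1, 1] [1, 1, 1, 1, 1]
pick 0.146 0.09 [1, 1, 1, 1, 1] [1, 1, 1, 1, 1]
pick 0.146 0.12 [1, 1, 1, 1, 1] [0, 1, 1, 1, 1]
place 0.142 0 [1, 1, 1, 1, 1] [1, 1, 1, 1, 1]
place 0.142 0.03 [1, 1, 1, 1, 1] [0, 1, 1, 1, 1]
place 0.142 0.06 [1, 1, 1, 1, 1] [0, 0, 1, 1, 1]
place 0.142 0.09 [1, 1, 1, 1, 1] [0, 0, 1, 1, 1]
place 0.142 0.12 [1, 1, 1, 1, 1] [0, 0, 0, 1, 1]
place 0.146 0 [1, 1, 1, 1, 1] [1, 1, 1, 1, 1]
place 0.146 0.03 [1, 1, 1, 1, 1] [0, 1, 1, 1, 1]
place 0.146 0.06 [1, 1, 1, 1, 1] [0, 0, 1, 1, 1]
place 0.146 0.09 [1, 1, 1, 1, 1] [0, 0, 1, 1, 1]
place 0.146 0.12 [1, 1, 1, 1, 1] [0, 0, 0, 1, 1]
```

Run:
```python
from h import *
p,y=peg_at(0)
robot.move_pose([*p,.25],[180,0,y]); robot.line_to([*p,.186],vel=.12,guard=10); rep("at")
robot.set_gripper(0); rep("grip")
for a in np.linspace(10,60,6):
    p,y=peg_at(a); robot.line_to([*p,.186],vel=.1,rotation=[180,0,y]); rep(a)
robot.set_gripper(.05); robot.line_to([*p,.25],vel=.2)
p,y=knob_at(.6); robot.move_pose([*p,.25],[180,0,y]); rep("knob")
t=robot.grab_frame("top");cv2.imwrite("pics/top1.png",t)
cv2.imwrite("pics/s2.png",np.hstack([tile(robot.grab_frame("scene"),340,100,130,130,3),tile(t,205,130,130,130,3)]))
```

```text
at 6.63 [0.4569 0.1124 0.1865] [ 0.4  0.4 -0.1] w 0.0496 gf 0.0 J6 29.6
grip 7.04 [0.4571 0.1121 0.187 ] [-1.1 -0.1  6.3] w 0.0145 gf 58.9 J6 29.6
10.0 7.37 [0.4494 0.0971 0.187 ] [-0.1  5.9  4.7] w 0.0143 gf 59.6 J6 17.6
20.0 7.69 [0.4444 0.0808 0.187 ] [-0.7  6.   6.3] w 0.0144 gf 60.3 J6 5.4
30.0 8.02 [0.4422 0.063  0.187 ] [-3.6  0.2  7.2] w 0.0143 gf 60.9 J6 -6.9
40.0 8.34 [0.4434 0.0451 0.187 ] [-3.1 -5.8  6.5] w 0.0146 gf 61.1 J6 -19.2
50.0 8.67 [0.4476 0.0286 0.187 ] [-0.9 -3.5  5.6] w 0.0141 gf 61.2 J6 -31.3
60.0 8.99 [0.4541 0.0137 0.187 ] [-2.9 -0.1  6.4] w 0.0146 gf 61.4 J6 -43.0
knob 11.34 [0.5    0.2656 0.2495] [-0.9  0.8 -0.2] w 0.0503 gf 0.0 J6 50.7
```

View pics/s2.png

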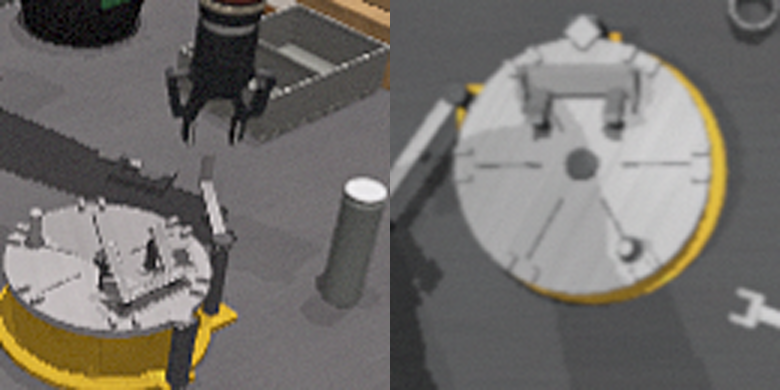

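The rest now stands at the pointer (top tile at about (582,85)), and the lever is open at upper left. Next I close the lever.

Run:
```python
from h import *
p,y=knob_at(.6); robot.line_to([*p,.208],vel=.12,guard=10)
robot.set_gripper(0); rep("grip")
for th in(.4,.2,.05):
    p,y=knob_at(th); robot.line_to([*p,.208],vel=.1,rotation=[180,0,y]); rep(th)
p,y=knob_at(-.05); print(robot.line_to([*p,.208],vel=.03,rotation=[180,0,y],guard=12)); rep("home")
robot.set_gripper(.05); rep("rel"); p=robot.observe()["tool_pos"]; robot.line_to([p[0],p[1],.26],vel=.2)
# on to the stand, with flange grasp pose pre-approach
robot.set_gripper(.06)
pre=oS+uS*.144+uS*.06
robot.move_pose(pre,tool(nS,uS,1)); rep("pre")
t=robot.grab_frame("top");cv2.imwrite("pics/top2.png",t);s=robot.grab_frame("scene")
cv2.imwrite("pics/s3.png",np.vstack([np.hstack([tile(s,340,130,100,100,3),tile(t,215,130,100,100,3)]),np.hstack([tile(s,240,170,100,100,3),tile(t,350,150,100,100,3)])]))
```

```text
grip 12.36 [0.5005 0.2662 0.209 ] [-0.7 -0.8  5.8] w 0.0139 gf 58.5 J6 50.8
0.4 12.79 [0.4861 0.2419 0.209 ] [-1.5 -0.   6.1] w 0.0141 gf 58.6 J6 37.2
0.2 13.22 [0.477  0.2154 0.209 ] [-3.5  0.1  7.3] w 0.0143 gf 58.7 J6 23.0
0.05 13.58 [0.4737 0.1945 0.209 ] [-3.3 -0.2  7.8] w 0.0138 gf 58.7 J6 12.1
True
home 13.96 [0.4733 0.1869 0.2091] [-0.   5.4  3.7] w 0.0143 gf 59.0 J6 7.1
rel 14.39 [0.4729 0.1863 0.2082] [-0.2 -0.2  0.6] w 0.0503 gf 0.0 J6 7.2
pre 16.9 [ 0.4646 -0.2978  0.1997] [ 0.4 -0.6 -0.5] w 0.0602 gf 0.0 J6 77.9
```

View pics/s3.png

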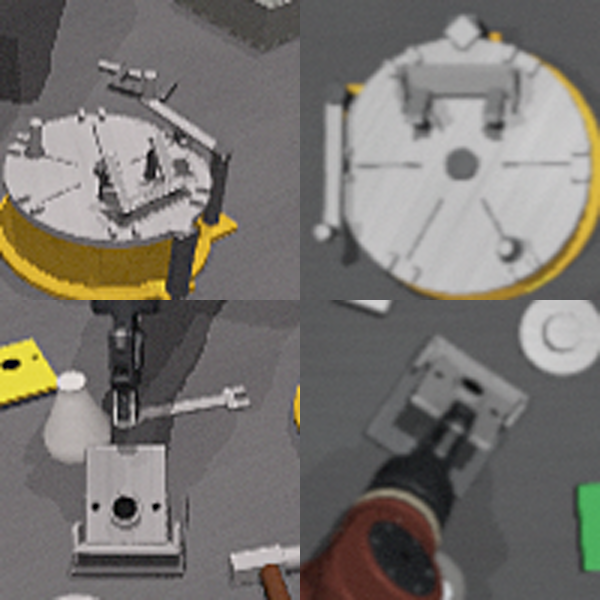

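Run:
```python
from h import *
for f in("top0","top2"):
    g=cv2.cvtColor(cv2.imread(f"pics/{f}.png"),cv2.COLOR_BGR2GRAY).astype(float)[203:213,217:228]; w=np.clip(g-120,0,None); yy,xx=np.mgrid[203:213,217:228]; print(f,(w*xx).sum()/w.sum(),(w*yy).sum()/w.sum())
ts=[]
print(robot.line_to(oS+uS*.144,vel=.06,guard=8)); rep("down")
robot.set_gripper(0); rep("grip")
robot.line_to(oS+uS*.149,vel=.03); rep("up5")
robot.line_to(oS+uS*.144+uS*.05+np.array([0,0,.06]),vel=.1); rep("up")
robot.pause(.2); rep("still")
cv2.imwrite("pics/s4.png",np.hstack([tile(robot.grab_frame("scene"),230,130,120,120,4),tile(robot.grab_frame("top"),350,140,80,120,4)]))
```

```text
top0 222.86719883889694 205.5
top2 223.12954690491384 205.6324186343331
False
down 18.15 [ 0.4924 -0.3183  0.1507] [ 0.9 -0.7 -0.5] w 0.0602 gf 0.0 J6 78.9
grip 18.67 [ 0.492  -0.3179  0.1502] [-8.4  4.2  6.4] w 0.0071 gf 58.4 J6 78.9
up5 18.98 [ 0.4897 -0.3163  0.1539] [ 0.8 -0.8 -4.2] w 0.0073 gf 59.0 J6 78.8
up 20.13 [ 0.4687 -0.3014  0.25  ] [ 0.3 -0.5 -6.3] w 0.0074 gf 58.8 J6 78.1
still 20.33 [ 0.4688 -0.3015  0.2504] [-0.  -0.4 -5.6] w 0.0072 gf 58.8 J6 78.1
```

View pics/s4.png

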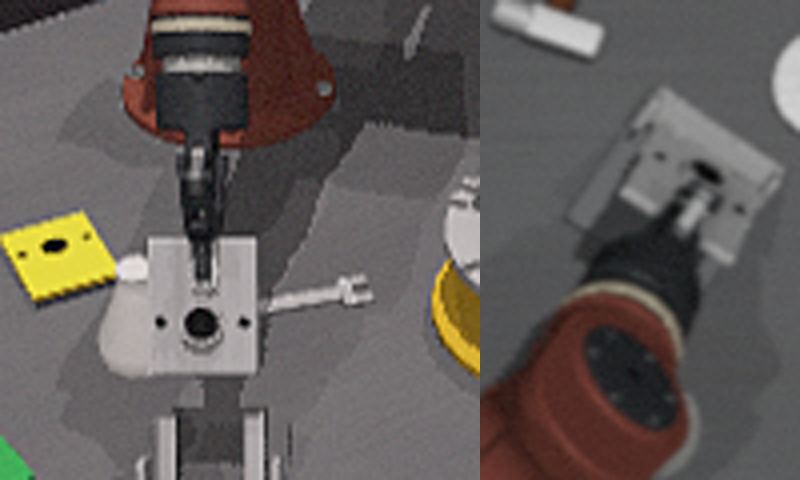

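```bash
cat >> h.py <<'E'
rotR=tool(nR,uR,-1); seat=oR+uR*.144; Zv=np.array([0,0,1.])
E
python3 - <<'E'
from h import *
p=robot.observe()["tool_pos"]
print([robot.ik(seat+Zv*h,rotR) for h in(.12,)])
robot.line_to(p+Zv*.06,vel=.15)
robot.move_pose(seat+Zv*.12,rotR); rep("hover")
robot.line_to(seat+nR*.006+Zv*.05,vel=.1); rep("near"); robot.pause(.2)
t=robot.grab_frame("top");s=robot.grab_frame("scene")
cv2.imwrite("pics/s5.png",np.hstack([tile(s,330,110,100,110,4),tile(t,215,110,100,110,4)]))
rep()
E
```

```text
[array([ -9.36868099, -43.14499792, -35.22359387,  63.15661423,
         4.33273062, -96.21176414])]
hover 23.56 [0.5357 0.0604 0.3601] [ 0.5 -0.5 -6.8] w 0.0074 gf 59.0 J6 -96.2
near 24.38 [0.5409 0.0604 0.2947] [-0.6 -0.8 -5.5] w 0.0072 gf 59.0 J6 -96.1
 24.68 [0.5407 0.0605 0.2943] [ 0.1 -0.2 -6. ] w 0.007 gf 59.0 J6 -96.1
```

View pics/s5.png

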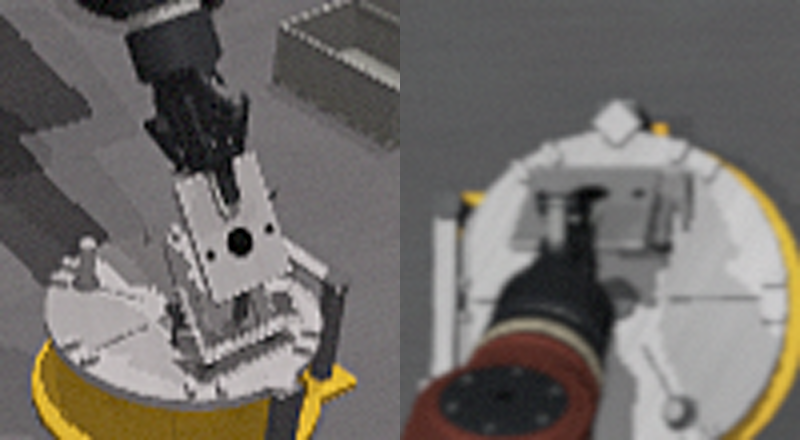

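Run:
```python
from h import *
q=seat+nR*.004
print(robot.line_to(q+uR*.012,vel=.08,guard=8)); robot.pause(.2); rep("12mm")
print(robot.line_to(q-uR*.008,vel=.02,guard=5)); rep("ledge")
p=robot.observe()["tool_pos"]; print("u,n,lat",(p-seat)@uR,(p-seat)@nR)
print(robot.line_to(p-nR*.010,vel=.02,guard=5)); rep("rails")
p=robot.observe()["tool_pos"]; print("u,n",(p-seat)@uR,(p-seat)@nR)
t=robot.grab_frame("top");s=robot.grab_frame("scene")
cv2.imwrite("pics/s6.png",np.hstack([tile(s,330,110,100,110,4),tile(t,215,110,100,110,4)]))
```

```text
False
12mm 25.55 [0.5324 0.0607 0.2532] [-0.2  0.5 -6.4] w 0.0074 gf 59.0 J6 -96.3
True
ledge 26.2 [0.5388 0.0609 0.2423] [-4.3  1.6  4.6] w 0.0072 gf 60.7 J6 -96.2
u,n,lat -9.103910729603837e-05 0.003758916527568325
True
rails 26.41 [0.5377 0.0609 0.2415] [-4.3  1.2  6. ] w 0.0077 gf 60.7 J6 -96.2
u,n -0.00011002842875080807 0.0024055825713480594
```

View pics/s6.png

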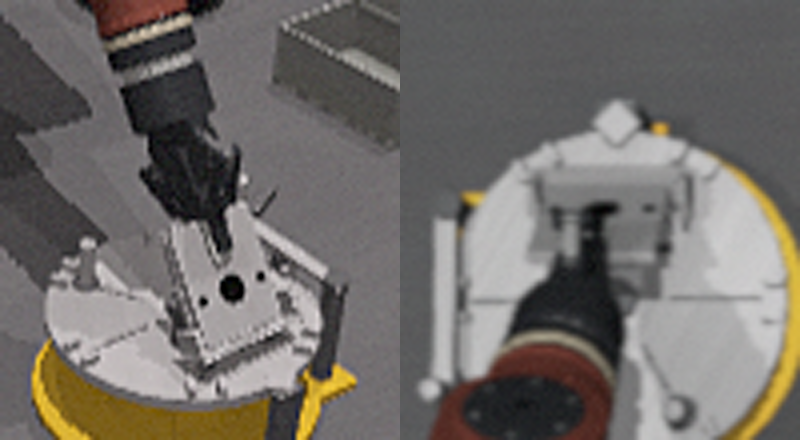

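Run:
```python
from h import *
p=robot.observe()["tool_pos"]
robot.set_gripper(.02); robot.pause(.2); robot.set_gripper(.08); rep("rel")
robot.line_to(p+Zv*.06,vel=.08); rep("r1")
robot.line_to(p+Zv*.15,vel=.15)
robot.move_pose([.42,.25,.36],[180,0,160]); rep("away")
t=robot.grab_frame("top");s=robot.grab_frame("scene")
cv2.imwrite("pics/top3.png",t);cv2.imwrite("pics/scene3.png",s)
cv2.imwrite("pics/s7.png",np.hstack([tile(s,330,130,100,110,4),tile(t,215,120,100,110,4)]))
# prediction check: plate top-edge corners and bore, seated flush
for nm,a in(("topL",(0.004,.045,.11)),("topR",(0.004,-.045,.11)),("bore",(0.004,0,.042)),("botL",(.004,.045,0)),("botR",(.004,-.045,0))):
    w=oR+nR*a[0]+np.array([-np.sin(yawp),np.cos(yawp),0])*a[1]+uR*a[2]
    print(nm,((proj("scene",w)-[330,130])*4+1.5).round(1),((proj("top",w)-[215,120])*4+[401.5,1.5]).round(1))
# bystanders: change outside work region
a=cv2.imread("pics/top0.png")
for n,(u,v) in dict(can=(165,138),tube=(326,132),hammer=(375,122),wrench=(345,240),cone=(392,246),rf=(437,161),pink=(294,90),green=(461,225),y1=(395,298),y2=(509,198),clamp=(190,262)).items():
    d=cv2.absdiff(a[v-18:v+18,u-18:u+18],t[v-18:v+18,u-18:u+18]).max(2); print(n,(d>40).sum(),end="; ")
```

```text
rel 27.6 [0.537  0.061  0.2398] [-0.1 -0.2  0.9] w 0.0802 gf 0.0 J6 -96.2
r1 28.52 [0.5375 0.061  0.3008] [ 0.1  0.5 -0.1] w 0.0803 gf 0.0 J6 -96.2
away 31.25 [0.42   0.2499 0.3599] [ 0.5 -0.5  0.5] w 0.08 gf 0.0 J6 35.3
topL [243.3 123. ] [526.2 217.5]
topR [165.2 155. ] [655.3 217.5]
bore [227.8 210.9] [604.4 172.8]
botL [279.6 237.8] [552.2 147.2]
botR [203.2 272.4] [672.6 147. ]
can 0; tube 0; hammer 0; wrench 0; cone 0; rf 0; pink 0; green 0; y1 0; y2 0; clamp 37;
```

View pics/s7.png

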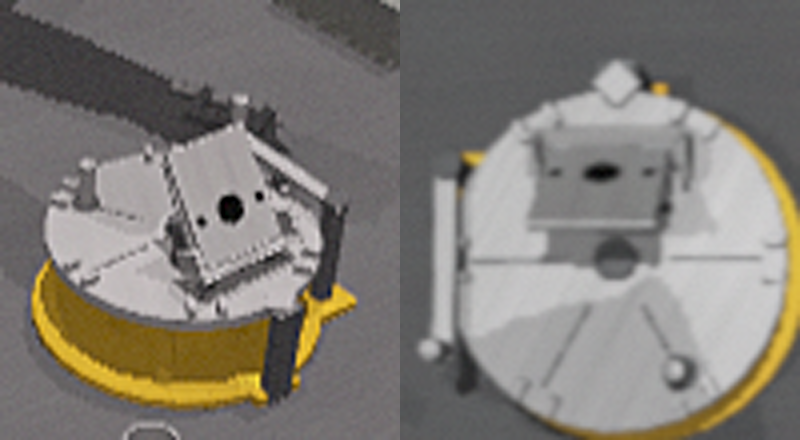

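The picture shows the plate seated on the rest, plain face out. Its bore is at scene tile (231,208), where (228,211) was predicted for a flush fit. The lever is home. The changed pixels at the clamp look like the arm's shadow.

```bash
python3 -c "
from plant import robot
print(robot.job_done())"
```

```text
the job is handed in; nothing more can be done
None
```

I turned the table one click, swung the lever home until it pressed on its stop, set the flange plate on the rest with its plain face out and collar to the back, and handed the job in at about 31 s of the 64 s limit.

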